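# Ready the press nest: cull the short bush, then set and hold the float nut

## Task

Get this press nest ready: five of the six black bushes standing in it are the same, one is shorter than the rest - take that one out and leave it in the red reject bin. Then screw the brass knurled nut on the nest's stud down clockwise until it bottoms out, back it off a quarter turn so the carrier can float, and finish still gripping the nut there, so that its lock screw can be nipped up. Leave the good bushes in their pockets and everything else on the bench where it is.

Things in the scene. Friction and masses are not known exactly. Their poses are not given: they have to be found in the camera images.
- nest: press nest, fixed: dark base 180 x 240 mm, on it a grey carrier 150 (own x) x 210 (own y) mm, top 30 mm above the bench, six pockets (24 mm wide, floor at 20 mm) at own x -50, 0, 50, y -80, 80 mm. Midway a steel hub of 28 mm diameter (52 mm at its foot) rises to 78 mm, with a threaded stud of 16 mm up to 116 mm. Origin: underside centre, on the stud axis, at bench height; z up.
- thread (a joint): turning of the brass nut on the stud, in rad: grows as the nut is turned clockwise seen from above (right-hand thread, 4 mm down per turn). At 5.0 the nut bottoms out on the hub and turns no further; started on the thread but not yet down at the beginning. It turns stiffly (about 0.1 N m) and stays where it is left.
- nut: the brass knurled nut on the stud, 40 mm in diameter and 24 mm tall, its axis vertical, with a white painted mark on its top face. Origin: centre of its underside (78 mm above the bench when bottomed, up to 3 mm more before); z up; it turns with the nut.
- short_bush: the short black bush, 22 mm in diameter and 32 mm tall (top 52 mm above the bench), standing in one of the nest's six pockets. Origin: centre of its underside; z up along its axis. About 30 g.
- reject_bin: red open reject bin fixed to the bench, 140 x 140 x 55 mm outside, walls and floor 4 mm. Origin: centre of its underside; z up.
- bush_0: a good black bush, 22 mm in diameter and 44 mm tall (top 64 mm above the bench), standing in one of the nest's six pockets; to be left there. Origin: centre of its underside.
- bush_1: a good black bush, 22 mm in diameter and 44 mm tall (top 64 mm above the bench), standing in one of the nest's six pockets; to be left there. Origin: centre of its underside.
- bush_2: a good black bush, 22 mm in diameter and 44 mm tall (top 64 mm above the bench), standing in one of the nest's six pockets; to be left there. Origin: centre of its underside.
- bush_3: a good black bush, 22 mm in diameter and 44 mm tall (top 64 mm above the bench), standing in one of the nest's six pockets; to be left there. Origin: centre of its underside.
- bush_4: a good black bush, 22 mm in diameter and 44 mm tall (top 64 mm above the bench), standing in one of the nest's six pockets; to be left there. Origin: centre of its underside.
- screwdriver: yellow-handled screwdriver, about 200 mm long, lying on the bench along its own x; leave alone. Origin: at its middle, underside.
- setting_ring: steel setting ring, 60 mm in diameter, 22 mm tall, lying on the bench; leave alone. Origin: centre of its underside.
- calliper: calliper, 190 mm long, with a black slide, lying flat on the bench along its own x; leave alone. Origin: middle of its underside.

How it is judged (in metres and radians):
On the way, in this order (a step that is already met when the one before it is completed fails the run):
1. the short bush lies in the reject bin, let go (x of short_bush in the frame of reject_bin between -0.066 and 0.066 m and y of short_bush in the frame of reject_bin between -0.066 and 0.066 m and z of short_bush in the frame of reject_bin below 0.045 m and contact force between the fingers and short_bush below 0.2 N), for 0.2 s.
2. the nut is screwed down until it bottoms out on the hub, gripped by the fingers (value of joint thread above 4.92 rad and contact force between the fingers and nut above 2 N), for 0.1 s.
At the end, for the whole second after the job is handed in: The short bush rests in the reject bin, let go; the nut, after bottoming out, stands 90 (+-20) degrees back from bottom, still, gripped with over 4 N; the good bushes are within 12 mm and the screwdriver, ring and calliper within 30 mm of where they started (all of step 1 and value of joint thread between 3.0792 and 3.7792 rad and velocity of joint thread between -0.1 and 0.1 rad/s and contact force between the fingers and nut above 4 N and linear speed of short_bush below 0.02 m/s and distance of each of bush_0, bush_1, bush_2, bush_3, bush_4 from where it was at the start of the episode below 0.012 m and distance of each of screwdriver, setting_ring, calliper from where it was at the start of the episode below 0.03 m); the arm keeps its last pose, push and grip.
It fails at once if a good bush is lifted out of or knocked from its pocket (over 12 mm) (distance of any of bush_0, bush_1, bush_2, bush_3, bush_4 from where it was at the start of the episode above 0.012 m).
It fails at once if the screwdriver, setting ring or calliper is shifted by over 30 mm (distance of any of screwdriver, setting_ring, calliper from where it was at the start of the episode above 0.03 m).
It also fails if it takes over 61 s, if anything falls off the work surface, if the arm or the gripper's body presses on something with over 40 N, if the wrist force passes 120 N, or if a joint passes its speed limit or range.

## Robot

A 6-joint arm with a two-finger parallel gripper is mounted at the origin on the work surface. World frame = base frame: x ahead of the robot, y to its left, z up, the work surface at z = 0. Lengths are in m, angles in degrees, forces in N, time in s.
With the tool pointing down it reaches from about 0.4 to 0.825 m from the base axis. Payload 7 kg.
Tool frame: the origin (TCP) lies between the finger pads; the fingertips stand 8 mm ahead of it and the grasp point (between the pads) lies 11 mm behind it; z points along the fingers, y is the line along which they close (so a half turn about z gives the same grasp; the last joint's range is limited). The gripper opens to 88 mm and grips with 3 to 60 N. Pads are 19 mm wide; open, the fingers measure 130 mm over their backs; the gripper's body (78 mm by 193 mm) begins 47 mm behind the grasp point.
Start: joints at [91.049, 20.546, 0.682, 0, -70.136, -16.507], TCP at [0.18, 0.651, 0.235] pointing down, gripper open.
Joint ranges: [-176.03, 176.03], [-82.01, 121.73], [-58.28, 71.71], [-173.87, 95.51], [-174.79, -0.11], [-173.66, 173.66]. Speed limits (degrees/s): [136.94, 136.94, 172.46, 180, 180, 180].

## Interface

Orientations are given as a 3x3 rotation matrix whose columns are the frame's x, y, z axes.
In Python, from rig import robot gives the robot as it stands. Calls block until the motion is done:
- robot.goto(position, orientation): joint-space move of the TCP to a pose.
- robot.servo_line(position, ori=None, speed=0.15): straight line of the TCP; ori=None keeps the orientation; speed is the mean speed in m/s.
- robot.movej(angles): joint-space move.
- robot.move_gripper(opening): opening from 0.0 (shut) to 1.0 (fully open); the grip force is fixed at half the most; returns when the fingers have stopped.
- robot.dwell(seconds).
- robot.ik(position, orientation): joint angles nearest the present ones, or None.
- robot.get_state(): the state.
- robot.grab_frame(name): name is "scene" or "top"; returns the picture (384x512x3 uint8, red, green, blue); there is no depth.
- robot.camera_info(name): a dict with "vfov" (degrees; the focal length in pixels is half the picture's height over the tangent of half this angle, whatever the lens; pixels are square), "cx", "cy" (the principal point, pixels), "view" (4x4, takes a point from world to camera coordinates). Camera axes: x right, y down, z forward; pixel columns grow to the right and rows downward; lengths in m; the calibration is good to about 2 mm. A picture is of the moment at which its call begins. camera_info takes no time and is no camera call.
A pose or a line that the arm cannot do raises robot.Unreachable and nothing moves.
- robot.job_done(): hands the job in; it is judged then, once.
The state is a dict: "t": time; "qpos": joint angles; "qvel": joint speeds; "effort": joint torques, N m; "position": TCP position; "tcp_rot": TCP orientation; "force": force on the tool from outside, world axes, zero at the start; "ft_torque": the same for the moment, N m; "grip_width": opening from 0.0 (shut) to 1.0 (fully open); "finger_force": force on a finger pad.
Only numpy, scipy, OpenCV 4.12 (cv2) and the standard library are available. Lean on these libraries where they do the work, as an engineer would, in place of code of your own. Each camera call takes 0.05 s, during which the arm holds its last target. There are 200 camera calls.

## Working session

There is one attempt and no reset: what is moved stays moved. The work goes in short steps, each a Python script; the robot and the scene stay as the last script left them, time stands still between calls to the robot, and variables do not carry over. Pictures are saved under pics/ and viewed, at most 10 in all, crops included, and the job is handed in when it is done.

```bash
mkdir -p pics; ls
python3 - <<'E'
from rig import robot
import cv2,numpy as np
for n in ("scene","top"):
    i=robot.camera_info(n);print(n,i)
    cv2.imwrite(f"pics/{n}0.png",robot.grab_frame(n)[:,:,::-1])
a=[cv2.imread(f"pics/{n}0.png") for n in("scene","top")]
s=robot.get_state();print({k:np.round(v,3) for k,v in s.items()})
E
```

```text
pics
rig.py
scene {'vfov': 49.163794201268736, 'cx': 260.1413133020372, 'cy': 190.00737263923384, 'view': array([[ 0.3265831 ,  0.94516154, -0.0036268 , -0.15671865],
       [ 0.50163582, -0.1765806 , -0.84686528, -0.21830782],
       [-0.80106491,  0.27475255, -0.53179512,  1.6151139 ],
       [ 0.        ,  0.        ,  0.        ,  1.        ]])}
top {'vfov': 55.3412467080993, 'cx': 247.8645282638126, 'cy': 198.46739152060766, 'view': array([[ 2.67013738e-02, -9.99643124e-01,  8.13409558e-04,
        -2.76182079e-02],
       [-9.72956721e-01, -2.61752996e-02, -2.29499616e-01,
         6.06325968e-01],
       [ 2.29439004e-01,  5.33654273e-03, -9.73308412e-01,
         1.00444196e+00],
       [ 0.00000000e+00,  0.00000000e+00,  0.00000000e+00,
         1.00000000e+00]])}
{'t': np.float64(0.1), 'qpos': array([ 9.1049e+01,  2.0589e+01,  6.4100e-01, -1.6000e-02, -7.0136e+01,
       -1.6507e+01]), 'qvel': array([-0.026, -0.205,  0.13 ,  0.053,  0.046,  0.11 ]), 'effort': array([-0.0000e+00, -5.8416e+01,  2.9375e+01,  7.0160e+00,  1.0000e-02,
       -0.0000e+00]), 'position': array([0.18 , 0.65 , 0.234]), 'tcp_rot': array([[ 0.964, -0.267, -0.   ],
       [-0.267, -0.964, -0.001],
       [ 0.   ,  0.001, -1.   ]]), 'force': array([ 0.203, -0.399, -0.753]), 'ft_torque': array([-0.012,  0.003,  0.019]), 'finger_force': np.float64(0.0), 'grip_width': np.float64(1.002)}
```

View pics/scene0.png

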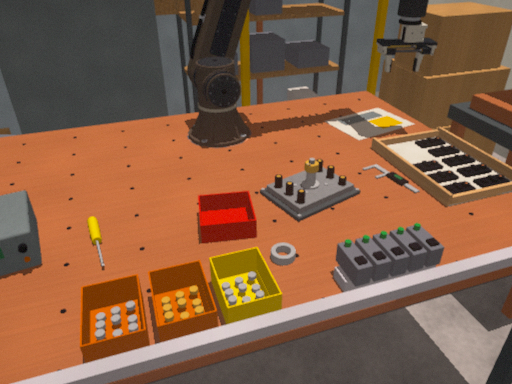

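View pics/top0.png

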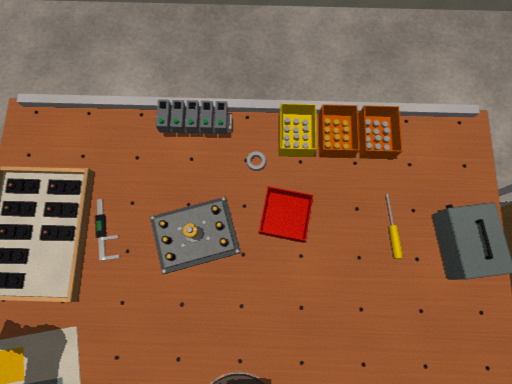

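The scene view shows the nest around (310,185) and the red bin at (227,216). In the top view the nest is at (195,235), the bin at (286,214) and the nut at (191,231). I'll enlarge the nest in both views.

Run:
```python
import cv2
a=cv2.imread("pics/scene0.png")[150:216,258:364]; b=cv2.imread("pics/top0.png")[190:280,145:245]
cv2.imwrite("pics/sc.png",cv2.resize(a,None,fx=7.5,fy=7.5,interpolation=cv2.INTER_CUBIC))
cv2.imwrite("pics/tc.png",cv2.resize(b,None,fx=6.5,fy=6.5,interpolation=cv2.INTER_CUBIC))
```

```text
(no output)
```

View pics/sc.png

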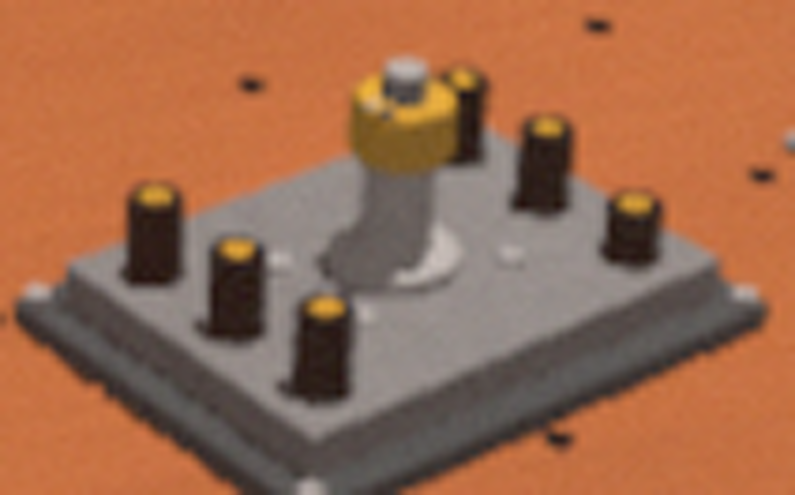

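View pics/tc.png

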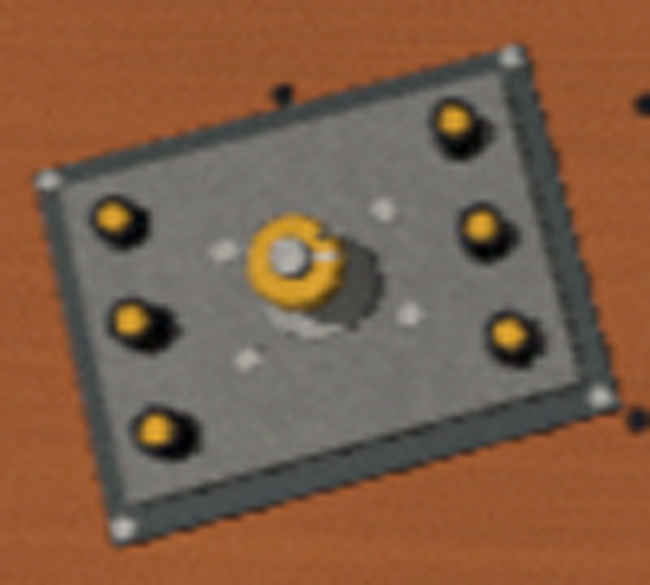

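Reading the crops: the short bush is the rightmost one in the scene crop (634,204), and it matches the top crop at (115,217). I'll triangulate all the bush tops, the stud and the bin.

```bash
cat > h.py <<'E'
from rig import robot
import numpy as np,cv2
def P(n):
    i=robot.camera_info(n);f=192/np.tan(np.radians(i["vfov"]/2))
    return np.array([[f,0,i["cx"]],[0,f,i["cy"]],[0,0,1]])@np.array(i["view"])[:3]
def tri(ps,pt):
    X=cv2.triangulatePoints(P("scene"),P("top"),np.array(ps,float).T,np.array(pt,float).T);return (X[:3]/X[3]).T
def atz(n,p,z):
    M=P(n);A=M[:,[0,1,3]].copy();A[:,2]+=M[:,2]*z
    q=np.linalg.solve(A,[p[0],p[1],1]);return q[:2]/q[2]
def R(deg): # tool down, y axis (closing) at deg
    c,s=np.cos(np.radians(deg)),np.sin(np.radians(deg))
    y=np.array([c,s,0]);z=np.array([0,0,-1.]);return np.column_stack([np.cross(y,z),y,z])
E
python3 - <<'E'
from h import *
np.set_printoptions(precision=4,suppress=True)
S=np.array([(634,204),(547,128),(463,80),(325,308),(238,250),(155,196),(405,68)])/7.5+[258-.43,150-.43]
T=np.array([(115,217),(131,320),(155,430),(453,121),(481,227),(509,335),(289,255)])/6.5+[145-.42,190-.42]
X=tri(S,T);print(X)
h=lambda p:np.c_[p,np.ones(len(p))]@P("top").T
q=np.c_[X,np.ones(7)]@P("top").T;print(q[:,:2]/q[:,2:]-T)
print("mean",X[:6].mean(0))
c=np.array([atz("top",p,.055) for p in[(269,187),(313,193),(307,242),(260,235)]]);print(c,c.mean(0))
print(tri([(226,207)],[(286.5,214)]))
nut=atz("top",(145-.42+295/6.5,190-.42+261/6.5),.104);print("nut ring",nut,atz("top",T[6],.116))
mark=atz("top",(145-.42+325/6.5,190-.42+252/6.5),.104);print("mark",mark)
n=X[:6].mean(0)[:2]
s=robot.get_state();print(s["qpos"])
for d in range(-180,180,15):
    j=robot.ik([*nut,.1],R(d)); 
    print(d,None if j is None else np.round(j,0))
E
```

```text
[[0.53   0.2373 0.0525]
 [0.4821 0.2234 0.064 ]
 [0.4343 0.2093 0.0641]
 [0.576  0.0854 0.0637]
 [0.5281 0.0708 0.0639]
 [0.4802 0.0562 0.0638]
 [0.5054 0.1468 0.1161]]
[[0.2952 0.1483]
 [0.4371 0.2109]
 [0.3526 0.1631]
 [0.3621 0.1509]
 [0.2786 0.1105]
 [0.3157 0.119 ]
 [0.4366 0.1951]]
mean [0.5051 0.1471 0.062 ]
[[ 0.6476 -0.0738]
 [ 0.6325 -0.2055]
 [ 0.4855 -0.1861]
 [ 0.5022 -0.0495]] [ 0.567  -0.1287]
[[ 0.5674 -0.1256  0.052 ]]
nut ring [0.5052 0.1473] [0.5059 0.148 ]
mark [0.5094 0.1347]
[ 91.0493  20.5887   0.6408  -0.0159 -70.1365 -16.5073]
-180 [ 38.  14. -28.   0. -48. -38.]
-165 [ 38.  14. -28.   0. -48. -23.]
-150 [ 38.  14. -28.   0. -48.  -8.]
-135 [ 38.  14. -28.   0. -48.   7.]
-120 [ 38.  14. -28.   0. -48.  22.]
-105 [ 38.  14. -28.   0. -48.  37.]
-90 [ 38.  14. -28.   0. -48.  52.]
-75 [ 38.  14. -28.   0. -48.  67.]
-60 [ 38.  14. -28.   0. -48.  82.]
-45 [ 38.  14. -28.   0. -48.  97.]
-30 [ 38.  14. -28.   0. -48. 112.]
-15 [ 38.  14. -28.   0. -48. 127.]
0 [ 38.  14. -28.   0. -48. 142.]
15 [ 38.  14. -28.   0. -48. 157.]
30 [ 38.  14. -28.   0. -48. 172.]
45 [  38.   14.  -28.    0.  -48. -173.]
60 [  38.   14.  -28.    0.  -48. -158.]
75 [  38.   14.  -28.    0.  -48. -143.]
90 [  38.   14.  -28.    0.  -48. -128.]
105 [  38.   14.  -28.    0.  -48. -113.]
120 [ 38.  14. -28.   0. -48. -98.]
135 [ 38.  14. -28.   0. -48. -83.]
150 [ 38.  14. -28.   0. -48. -68.]
165 [ 38.  14. -28.   0. -48. -53.]
```

The residuals are small. The short bush's top comes out at 52.5 mm against 64 mm for the others, and the nest yaw is about 17°. I'll pick the short bush with the jaws closing at own -50° (world 147°), which keeps the gripper's body clear of the stud and the fingers clear of the neighbouring bush.

Run:
```python
from h import *
b=[.530,.2373]; k=[.567,-.1275]
robot.move_gripper(.5)
robot.goto([*b,.14],R(147))
robot.servo_line([*b,.041],speed=.1)
s=robot.get_state();print(s["position"],s["force"],s["grip_width"])
robot.move_gripper(0)
s=robot.get_state();print(s["t"],s["force"],s["grip_width"]*88,s["finger_force"])
robot.servo_line([*b,.15],speed=.12)
s=robot.get_state();print(s["t"],s["grip_width"]*88,s["finger_force"])
if s["finger_force"]>2:
    robot.goto([*k,.15],R(147))
    robot.servo_line([*k,.032],speed=.12)
    cv2.imwrite("pics/b1.png",cv2.resize(robot.grab_frame("scene")[110:260,160:380,::-1],None,fx=3.5,fy=3.5))
    s=robot.get_state();print(s["t"],s["position"],s["force"],s["grip_width"]*88)
```

```text
[0.53037911 0.23762634 0.04160597] [-0.32119284  0.29219003  0.64804339] 0.5027348789939589
4.6417 [-0.75119949  0.28862692  2.85222298] 20.91774809598711 30.001137476647273
5.7 21.0071594578444 29.999848490115255
8.2583 [ 0.56765695 -0.12742621  0.03286023] [-0.0824408  -0.41303171  0.1286477 ] 21.017970051112886
```

View pics/b1.png

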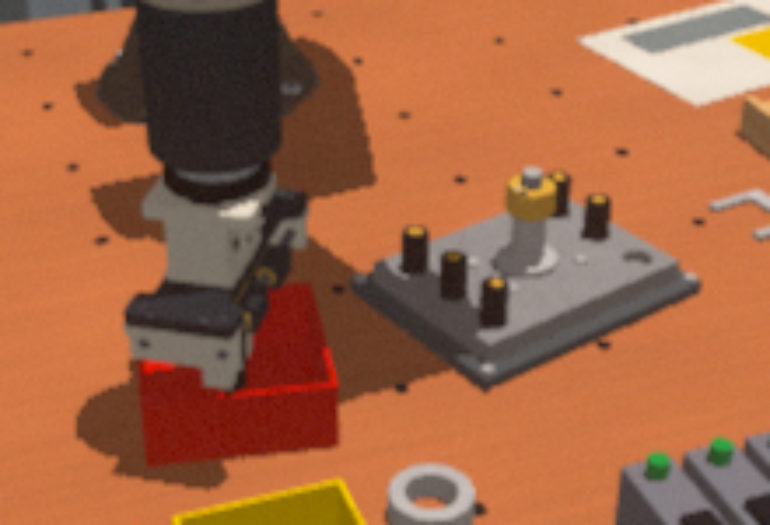

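The bush is held inside the bin at (230,370), its pocket at (637,257) is empty, and the other five bushes are still standing. Next I'll release it, grip the nut and screw it down while watching the torque.

Run:
```python
from h import *
k=[.567,-.1275]; n=[.5054,.1472]
robot.move_gripper(.45); robot.dwell(.3)
robot.servo_line([*k,.17],speed=.15)
cv2.imwrite("pics/b2.png",robot.grab_frame("top")[:,:,::-1])
robot.move_gripper(.75)
robot.goto([*n,.17],R(24))
robot.servo_line([*n,.081],speed=.12)
s=robot.get_state();print(s["t"],s["position"],s["qpos"][5],s["force"],s["ft_torque"])
robot.move_gripper(0)
s=robot.get_state();print(s["t"],s["grip_width"]*88,s["finger_force"],s["force"],s["ft_torque"])
z0=.081
for a in range(15,325,15):
    robot.goto([*n,z0-.004*a/360],R(24-a))
    s=robot.get_state();print(a,round(s["t"],2),round(s["qpos"][5],1),np.round(s["force"],1),np.round(s["ft_torque"],3),round(s["finger_force"],1))
    if abs(s["ft_torque"][2])>.35: break
```

```text
14.8417 [0.50586071 0.14743941 0.08155553] 166.39336386439095 [-0.04556185  0.22592778 -0.13098131] [-0.03852779 -0.23851892 -0.05841061]
15.4 39.00722042676686 29.999970233766362 [3.1200776  0.44329074 0.9330166 ] [ 0.11638715 -0.97277962 -0.05376689]
15 15.76 151.6 [1.8 1.4 2. ] [ 0.186 -0.839 -0.1  ] 30.0
30 16.12 136.8 [1.7 0.7 3.9] [ 0.502 -0.559 -0.134] 30.0
45 16.48 121.8 [0.9 3.3 5.4] [ 0.909 -0.129 -0.097] 30.0
60 16.83 106.7 [-0.6  4.1  5.3] [ 1.196  0.203 -0.122] 30.0
75 17.19 91.7 [-1.6  4.8  5.8] [ 1.476  0.522 -0.108] 30.0
90 17.55 76.7 [-1.8  4.6  6. ] [ 1.781  0.802 -0.131] 30.0
105 17.91 61.7 [-2.6  6.5  6.4] [ 2.201  1.021 -0.07 ] 30.0
120 18.27 46.7 [-2.4  6.8  6.8] [ 2.504  1.134 -0.04 ] 30.0
135 18.62 31.7 [-3.2  7.   6.2] [ 2.743  1.194 -0.097] 30.0
150 18.98 16.7 [-3.1  9.1  5.1] [ 2.911  1.112 -0.1  ] 30.0
165 19.34 1.7 [-2.8  8.5  4.9] [ 3.031  0.956 -0.088] 30.0
180 19.7 -13.3 [-3.1  8.5  5.2] [ 3.122  0.864 -0.145] 30.0
195 20.06 -28.1 [0.9 4.5 5. ] [ 2.057 -0.148  0.403] 30.0
```

Run:
```python
from h import *
n=[.5054,.1472];z=.081-.004*190/360
for a in (200,205,210):
    robot.goto([*n,z],R(24-a)); robot.dwell(.1)
    s=robot.get_state();print(a,round(s["t"],2),round(s["qpos"][5],1),np.round(s["force"],1),np.round(s["ft_torque"],3),round(s["finger_force"],1))
cv2.imwrite("pics/m.png",cv2.resize(robot.grab_frame("scene")[140:220,255:365,::-1],None,fx=7,fy=7))
cv2.imwrite("pics/b2c.png",cv2.resize(cv2.imread("pics/b2.png")[170:290,140:330],None,fx=4,fy=4))
```

```text
200 20.41 -33.3 [1.9 4.2 4.7] [ 1.329 -0.818  0.702] 30.0
205 20.76 -38.4 [3.2 3.4 5. ] [ 0.723 -1.357  0.646] 30.0
210 21.11 -43.4 [3.2 1.3 5. ] [ 0.574 -1.371  0.557] 30.0
```

View pics/m.png

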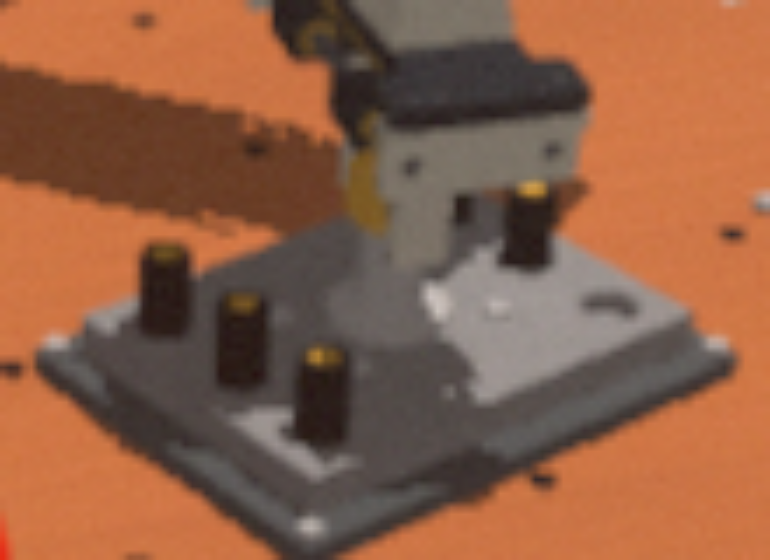

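View pics/b2c.png

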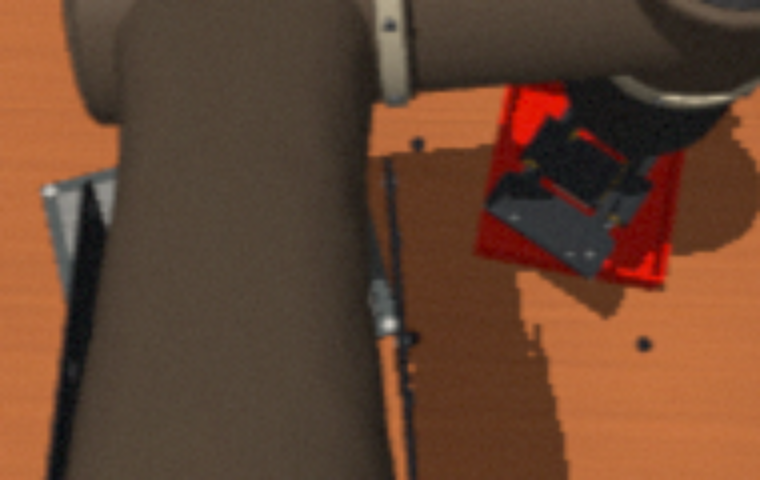

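The torque has levelled off at about 0.6 N m, so the nut is on its stop and the pads are slipping. The picture shows the five good bushes in place (one hidden by the gripper) and an empty pocket at (610,305). Next I'll back off in small steps, so the windup can be told apart from real nut motion.

Run:
```python
from h import *
n=[.5054,.1472];z=.081-.004*190/360
for b in list(range(2,21,2))+[30]:
    robot.goto([*n,z+.004*b/360],R(24-210+b))
    s=robot.get_state();print(b,round(s["t"],2),round(s["qpos"][5],1),np.round(s["force"],1),np.round(s["ft_torque"],3))
```

```text
2 21.41 -41.5 [4.1 1.2 5.1] [ 0.446 -1.555  0.057]
4 21.66 -39.6 [5.1 1.5 4.4] [ 0.305 -1.882  0.051]
6 21.91 -37.6 [4.6 0.7 5.3] [ 0.283 -2.113  0.006]
8 22.16 -35.6 [5.  0.2 5.5] [ 0.179 -2.072  0.049]
10 22.41 -33.6 [5.5 0.1 3.9] [ 0.168 -2.167 -0.019]
12 22.66 -31.6 [5.5 0.8 4.2] [ 0.176 -2.18   0.016]
14 22.91 -29.6 [ 5.4 -0.2  4.2] [ 0.033 -2.208  0.025]
16 23.16 -27.6 [6.3 0.5 3.3] [ 0.103 -2.274 -0.08 ]
18 23.41 -25.6 [6.1 0.2 5.1] [ 0.09  -2.314  0.007]
20 23.66 -23.6 [5.9 0.5 4.1] [ 0.04  -2.369 -0.005]
30 23.95 -13.6 [6.2 0.5 4.1] [ 0.035 -2.576  0.058]
```

The windup is under 2°, so I'll go to 91° in total and check the bin.

Run:
```python
from h import *
n=[.5054,.1472];z=.081-.004*190/360
for b in (45,60,75,91):
    robot.goto([*n,z+.004*b/360],R(24-210+b))
robot.dwell(.3)
s=robot.get_state();print(round(s["t"],2),s["qpos"][5],s["position"],np.round(s["force"],1),np.round(s["ft_torque"],3),s["finger_force"],s["grip_width"]*88)
a=robot.grab_frame("top")[170:280,130:330,::-1];b=robot.grab_frame("scene")[140:250,180:380,::-1]
cv2.imwrite("pics/f.png",cv2.resize(np.vstack([a,b]),None,fx=2.7,fy=2.7))
```

```text
25.7 47.3744385592138 [0.50671919 0.14805381 0.08016463] [8.4 3.  0.7] [ 0.914 -3.012  0.046] 30.000127928797156 39.3092566459703
```

View pics/f.png

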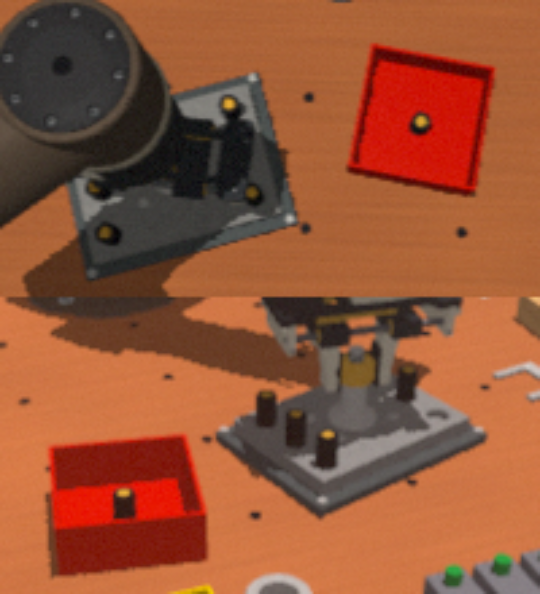

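The short bush is standing in the bin at (420,123), and the nut is gripped at (357,368). All visible bushes are in place, so I'm handing in.

```bash
python3 -c "
from rig import robot
print(robot.job_done())"
```

```text
the job is handed in; nothing more can be done
None
```

I handed the job in at about 26 s of robot time: the short bush is standing in the reject bin, and the nut was screwed down to its stop, backed off about 90° and is still gripped at 30 N; I have not been given a verdict.

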